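Dry-lay the new carvings on a painted frieze

TASK

Dry-lay the new carvings on the bare patches of the old frieze board, in the order of its pattern: the rosette between the white shell and the blue lily, the green leaf at the end of the board beside the shell and the red tulip at the end beside the lily, with the gilt button on top of the rosette in its middle. Each lies flat in the middle of its patch, the leaf and tulip straight with their tips pointing the same way as the tops of the shell and lily, across the board towards its far edge. Let go of everything, and do not knock over the glue bottle.

Things in the scene. Friction and masses are not known exactly. Their poses are not given: they have to be found in the camera images.
- patch_left: Pale bare square patch, 54 mm, at the left (+y) end of the dark frieze board, 172 mm from the middle patch; flush, so a carving rests at its origin's height. Origin: its centre on the board's top, 22 mm above the bench; x across the board to its far edge, y along it to the robot's left. 
- patch_mid: Pale bare square patch, 54 mm, flush, in the middle of the dark frieze board. Origin: its centre on the board's top, 22 mm above the bench; x across the board to its far edge, y along it to the robot's left. The board lies fixed and flat: 430 mm long (y), 120 mm wide (x), with low beads 3 mm proud along its long edges, 51 to 58 mm from the midline.
- patch_right: Pale bare square patch, 54 mm, at the right (-y) end of the dark frieze board, 172 mm from the middle patch; flush, so a carving rests at its origin's height. Origin: its centre on the board's top, 22 mm above the bench; x across the board to its far edge, y along it to the robot's left. 
- shell: White carved scallop shell, a surviving carving, about 62 mm wide and long, 18 mm high, ribs fanning out to its top. Origin: centre of its flat back on the board's top; x towards its top, which points to the board's far edge. Fixed 86 mm to the left or right (varies) of the middle patch, between it and an end patch.
- lily: Blue carved heraldic lily with a gilt band, a surviving carving, about 64 mm wide, 70 mm long, 20 mm high. Origin: centre of its flat back on the board's top; x towards its top, which points to the board's far edge. Fixed 86 mm to the left or right (varies) of the middle patch, between it and an end patch.
- leaf: Loose green oak leaf with yellow veins, lying on its flat back, 45 g: 70 mm long (x, -34 at the narrow stalk to +36 at the broad tip), 44 mm wide (y), 20 mm high. Grip across y at the middle lobe: upright sides at x = -10 to +14 mm, 16 mm high. Origin: centre of the back; x towards the tip.
- tulip: Loose red tulip flower on a green stem with two small leaves, lying on its flat back, 45 g: 67 mm long (x, -33 at the stem to +34 at the petal tips), 40 mm wide (y), 20 mm high. Grip across y at the red cup: upright sides at x = -8 to +16 mm, 18 mm high. Origin: centre of the back; x towards the petal tips.
- rosette: Loose round pale-wood rosette with ten petals, 54 mm in diameter, 18 mm high, 45 g. Its upright rim is 11 mm high; the flat round seat in its middle, 36 mm across, lies 18 mm above its back. Origin: centre of its flat back, z up. It may be turned any way.
- button: Loose round gilt (golden yellow) domed button, 30 mm in diameter and 18 mm high, the lowest 10 mm upright, 30 g. Origin: centre of its flat underside, z up. It may be turned any way.
- glue_bottle: Yellow glue bottle with an orange cap, 48 mm in diameter, 125 mm tall, standing loose on the bench to the robot's right. Origin: centre of its foot, z up. To be left standing.
Mind the look-alikes: they are no part of the job. What is shaped like the rosette but orange is not meant.

How it is judged:
By the outcome, as a careful person would: the job done as asked, in the order asked, and still so for the second after the job is handed in, with the robot touching nothing.
It also fails if it takes over 93 s, if anything falls off the work surface, if the arm or the gripper's body presses on something with over 40 N, if the wrist force passes 120 N, or if a joint passes its speed limit or range.

ROBOT

A 7-joint arm with a two-finger parallel gripper is mounted at the origin on the work surface. World frame = base frame: x ahead of the robot, y to its left, z up, the work surface at z = 0. Lengths are in m, angles in rad, forces in N, time in s.
With the tool pointing down it reaches from about 0.4 to 0.9 m from the base axis. Payload 5.5 kg.
Tool frame: the origin (TCP) lies on the front face of the gripper's body, between the roots of the fingers; the fingertips stand 66 mm ahead of it and the grasp point (between the pads) lies 47 mm ahead of it; z points along the fingers, y is the direction in which the jaws open and shut (so a half turn about z gives the same grasp; the last joint's range is limited). The gripper opens to 92 mm and grips with 3 to 60 N. Pads are 19 mm wide; open, the fingers measure 130 mm over their backs; the gripper's body (75 mm by 190 mm) begins 47 mm behind the grasp point.
Start: joints at [-1.06, 0.501, -0.427, 1.55, 0.221, 1.138, -0.21], TCP at [0.159, 0.63, 0.292] pointing down, gripper open.
Joint ranges: [-2.88, 2.88], [-0.31, 2.03], [-1.54, 1.56], [0.2, 2.42], [-1.41, 4.55], [0.19, 2.02], [-2.57, 2.57]. Speed limits (rad/s): [2.57, 2.57, 3.14, 3.14, 3.14, 3.14, 3.14].

INTERFACE

Orientations are given as a rotation vector (axis times angle).
In Python, from workcell import state, optics, job gives the robot as it stands.
- The arm moves only by the tool carry_out, never from a script. Its arguments are lists of equal length, an entry for each row: "delta_pos": the shift along the tool's x, y, z in units of 30 mm (1.0 is 30 mm), a list of three; "angular": the turn, a rotation vector about the tool's x, y, z in units of 6 degrees (1.0 is 6 degrees), a list of three; "claw": the opening, from -1 (shut) to 1 (fully open), so that 0 is half open. In form: {"delta_pos": [[x, y, z], ...], "angular": [[rx, ry, rz], ...], "claw": [claw, ...]}. A call has 1 to 20 rows; each row is the pose to reach, as a shift and turn from the pose measured when the call began, along the tool's axes at that moment; what a row does not reach only later rows make up. A row lasts 1/8 s, in which the tool goes at most 62.5 mm and 10.7 degrees, less where a joint would pass 70% of its speed; a pose out of reach is approached as far as the arm can. A call with a gripper value outside its range is refused whole. The fingers move at their own pace and stop on an object; "squeeze" is the grip in N (left out, the last holds). Time passes only in rows, so rows that repeat a pose let the fingers close. It gives the time, the measured TCP pose, the force and the opening at its end, in the units of the state.
- state(): the state, without advancing time (a new reading comes with each control period).
- optics.get_image(name): name is "scene" or "side" or "wrist"; returns a dict with "frame" (384x512x3 uint8, red, green, blue), "vfov" (degrees; the focal length in pixels is half the picture's height over the tangent of half this angle, whatever the lens; pixels are square), "cx", "cy" (the principal point, pixels), "position" and "rotation" of the camera in the world; the wrist camera has in their place "T_tool_cam" (4x4, takes a point from camera to tool coordinates, whose origin is the TCP and whose axes are the flange's). Camera axes: x right, y down, z forward; pixel columns grow to the right and rows downward; lengths in m; the calibration is good to about 2 mm. A picture is of the moment at which its call begins: read the wrist's pose just before it. There is no depth.
- job.job_done(): hands the job in, once; it reports no verdict.
The state is a dict: "clock": time; "qpos": joint angles; "joint_velocities": joint speeds; "effort": joint torques, N m; "tcp_pos": TCP position; "orientation": TCP orientation; "wrist_force": force on the tool from outside, world axes, zero at the start; "wrist_torque": the same for the moment, N m; "finger_gap": finger opening in m.
Only numpy, scipy, OpenCV 4.12 (cv2) and the standard library are available. Lean on these libraries where they do the work, as an engineer would, in place of code of your own. Each camera call takes 0.05 s, during which the arm holds its last target.

## Working session

There is one attempt and no reset: what is moved stays moved. The work goes in short steps, Python scripts to look and compute and a tool call to move; the robot and the scene stay as the last step left them, time stands still between calls to the robot, and variables do not carry over. Pictures are saved under pics/ and viewed, and the job is handed in when it is done.

Besides the shell and the picture viewer there is one more tool, called after "Emit:" as a command line: name --argument value ..., lists and objects as JSON in quotes. carry_out: Moves the arm, as the interface text tells. Its arguments: {"type":"object","properties":{"delta_pos":{"type":"array"},"angular":{"type":"array"},"claw":{"type":"array"},"squeeze":{"type":"number"}},"required":["delta_pos","angular","claw"]}

```bash
ls; mkdir -p pics; python3 - <<'E'
from workcell import state, optics, job
import cv2
s=state();print(s)
for n in ["scene","side","wrist"]:
    d=optics.get_image(n);cv2.imwrite(f"pics/{n}0.png",d["frame"][:,:,::-1])
    print(n,{k:v for k,v in d.items() if k!="frame"})
E
```

```text
pics
{'clock': 0.0, 'qpos': array([-1.05981592,  0.5018736 , -0.42675368,  1.55142751,  0.2207831 ,
        1.13835691, -0.21034039]), 'joint_velocities': array([-0.00123598,  0.00159976, -0.00178102,  0.0007461 ,  0.00113155,
       -0.0011989 , -0.00055864]), 'effort': array([ 6.52196650e-04, -5.66604531e+01, -5.81602156e+00, -2.79120630e+01,
       -6.87458273e-02,  3.07815510e-02,  1.69335440e-04]), 'tcp_pos': array([0.15933928, 0.62956618, 0.29116816]), 'orientation': array([-0.38822599, -3.11719929,  0.0031267 ]), 'wrist_force': array([-0.66789063, -0.10142589,  0.04637281]), 'wrist_torque': array([-0.03313886,  0.02713824,  0.05659448]), 'finger_gap': 0.09169781512225271}
scene {'vfov': 45.42129646623971, 'cx': 251.26734352765595, 'cy': 197.67824573464523, 'position': array([0.99880897, 0.48165167, 0.9038161 ]), 'rotation': array([-1.13214227, -2.45234014,  0.88815337])}
side {'vfov': 47.41677525722916, 'cx': 257.2604699611662, 'cy': 187.31204025685966, 'position': array([-0.02259377, -0.49150647,  0.69189812]), 'rotation': array([-2.19447778,  0.90678702, -0.35982216])}
wrist {'vfov': 64.5029585081574, 'cx': 258.55560690209916, 'cy': 194.04927890153454, 'T_tool_cam': array([[ 6.12335961e-04, -9.55091515e-01, -2.96310348e-01,
         8.01162868e-02],
       [ 9.99999330e-01,  8.75801951e-04, -7.56421312e-04,
         9.57942716e-04],
       [ 9.81960757e-04, -2.96309686e-01,  9.55091412e-01,
        -9.26599670e-02],
       [ 0.00000000e+00,  0.00000000e+00,  0.00000000e+00,
         1.00000000e+00]])}
```

View pics/scene0.png

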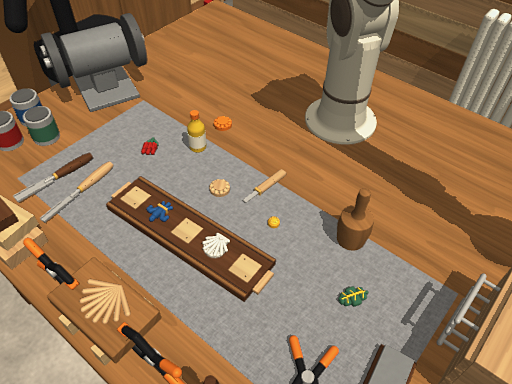

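View pics/side0.png

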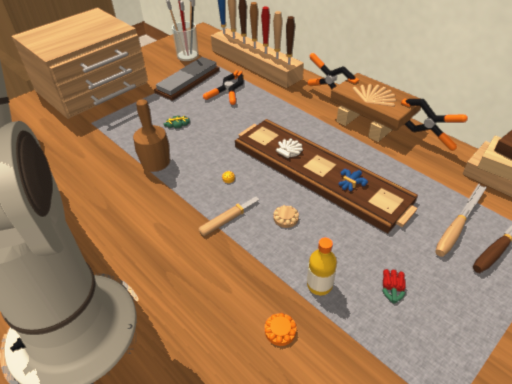

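View pics/wrist0.png

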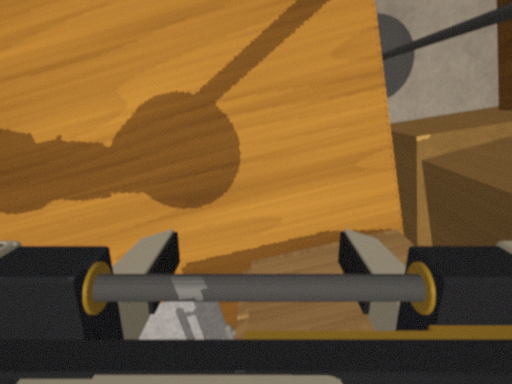

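```bash
cat > h.py <<'E'
import numpy as np, cv2
from scipy.spatial.transform import Rotation as R
from workcell import state, optics, job
def cam(name):
    s=state(); d=optics.get_image(name); f=d["frame"]
    fl=f.shape[0]/2/np.tan(np.radians(d["vfov"])/2)
    if name=="wrist":
        T=np.array(d["T_tool_cam"]); Rt=R.from_rotvec(s["orientation"]).as_matrix()
        P=s["tcp_pos"]+Rt@T[:3,3]; Rc=Rt@T[:3,:3]
    else: P=d["position"]; Rc=R.from_rotvec(d["rotation"]).as_matrix()
    return dict(f=f,fl=fl,c=np.array([d["cx"],d["cy"]]),P=P,R=Rc)
def ray(c,uv):
    uv=np.atleast_2d(uv).astype(float); v=np.c_[(uv-c["c"])/c["fl"],np.ones(len(uv))]
    return v@c["R"].T
def onz(c,uv,z):
    v=ray(c,uv); return c["P"]+v*((z-c["P"][2])/v[:,2])[:,None]
def proj(c,p):
    q=(np.atleast_2d(p)-c["P"])@c["R"]; return q[:,:2]/q[:,2:]*c["fl"]+c["c"]
def tri(c1,u1,c2,u2):
    a=ray(c1,u1)[0];b=ray(c2,u2)[0]
    A=np.c_[a,-b];t=np.linalg.lstsq(A,c2["P"]-c1["P"],rcond=None)[0]
    p=c1["P"]+a*t[0];q=c2["P"]+b*t[1];return (p+q)/2,np.linalg.norm(p-q)
def blobs(f,lo,hi,mina=15,sat=None):
    hsv=cv2.cvtColor(f,cv2.COLOR_RGB2HSV)
    m=cv2.inRange(hsv,np.array(lo),np.array(hi))
    n,l,st,ce=cv2.connectedComponentsWithStats(m)
    return [(ce[i].round(1),int(st[i,4]),st[i,:4],l==i) for i in range(1,n) if st[i,4]>=mina]
def save(f,name,box=None,k=1):
    if box is not None: x0,y0,x1,y1=box; f=f[y0:y1,x0:x1]
    cv2.imwrite("pics/"+name,cv2.resize(f,None,fx=k,fy=k,interpolation=cv2.INTER_CUBIC)[:,:,::-1])
E
python3 - <<'E'
from h import *
a=cam("scene");b=cam("side")
save(a["f"],"scA.png",(100,90,400,320),2.6)
save(b["f"],"sdA.png",(150,90,430,310),2.7)
for n,c in (("scene",a),("side",b)):
    hsv=cv2.cvtColor(c["f"],cv2.COLOR_RGB2HSV)
    for nm,lo,hi in [("green",(40,80,30),(90,255,255)),("red",(0,180,90),(4,255,255)),("red2",(172,150,90),(180,255,255)),("gold",(21,180,120),(32,255,255)),("pale",(12,60,170),(28,150,255)),("blue",(100,120,50),(125,255,255)),("white",(0,0,200),(180,40,255))]:
        for x in blobs(c["f"],lo,hi): print(n,nm,x[0],x[1],x[2],onz(c,x[0],0.01 if nm not in("pale","blue","white") else .022)[0].round(4))
E
```

```text
scene green [ 44.4 132.6] 379 [ 28 119  31  23] [ 0.6196 -0.6055  0.01  ]
scene green [152.5 140.3] 28 [148 138  10   6] [ 0.4388 -0.3471  0.01  ]
scene green [350.2 290.2] 63 [344 287  15   8] [0.4791 0.3369 0.01  ]
scene green [352.6 299.3] 201 [339 291  29  15] [0.4945 0.3526 0.01  ]
scene red [207.5   0.8] 19 [204   0   9   3] [-0.2497 -0.7906  0.01  ]
scene red [  9.9 137.5] 303 [  0 123  21  24] [ 0.6952 -0.6613  0.01  ]
scene red [148.8 147.6] 148 [141 142  16  12] [ 0.4656 -0.3326  0.01  ]
scene gold [195.8 128. ] 231 [188 119  17  18] [ 0.3213 -0.2913  0.01  ]
scene gold [198.  149.5] 34 [191 146  15   6] [ 0.3813 -0.2233  0.01  ]
scene gold [274.6 220.8] 47 [271 217   8   9] [0.4377 0.0937 0.01  ]
scene gold [352.8 294.2] 63 [341 288  24  15] [0.4837 0.3464 0.01  ]
scene pale [193.1   1. ] 17 [191   0   7   4] [-0.1946 -0.8147  0.022 ]
scene pale [ 5.2 82.3] 446 [ 0 54 17 49] [ 0.5696 -0.8877  0.022 ]
scene pale [ 96.  174.5] 303 [ 78 161  35  28] [ 0.6304 -0.3494  0.022 ]
scene pale [271.5 179.9] 226 [257 169  29  23] [0.3458 0.01   0.022 ]
scene pale [219.4 186.2] 243 [21
[... 5601 characters left out ...]
e [354.9 176.2] 168 [341 169  26  17] [ 0.6273 -0.1259  0.022 ]
side blue [345.8 184.9] 76 [339 181  13  10] [ 0.5907 -0.1286  0.022 ]
side white [186.6  54.8] 59 [179  51  17   7] [0.7148 0.5964 0.022 ]
side white [228.   82.9] 15 [225  82   7   3] [0.6934 0.3742 0.022 ]
side white [288.4 145.8] 99 [279 139  22  13] [0.6028 0.0532 0.022 ]
side white [283.2 151.3] 41 [277 148  12   8] [0.5789 0.048  0.022 ]
side white [473.9 198.9] 133 [464 187  20  28] [ 0.7452 -0.3462  0.022 ]
side white [249.5 201.6] 63 [242 197  16  11] [ 0.4073 -0.0147  0.022 ]
side white [508.6 229.3] 17 [506 226   6   7] [ 0.7137 -0.4331  0.022 ]
side white [ 17.9 361.3] 755 [  5 329  34  55] [-0.0888 -0.0061  0.022 ]
```

View pics/scA.png

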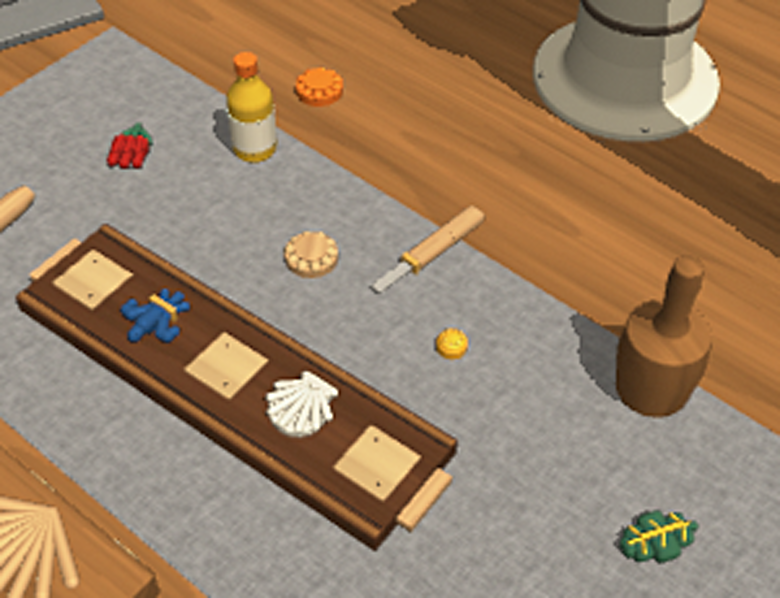

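View pics/sdA.png

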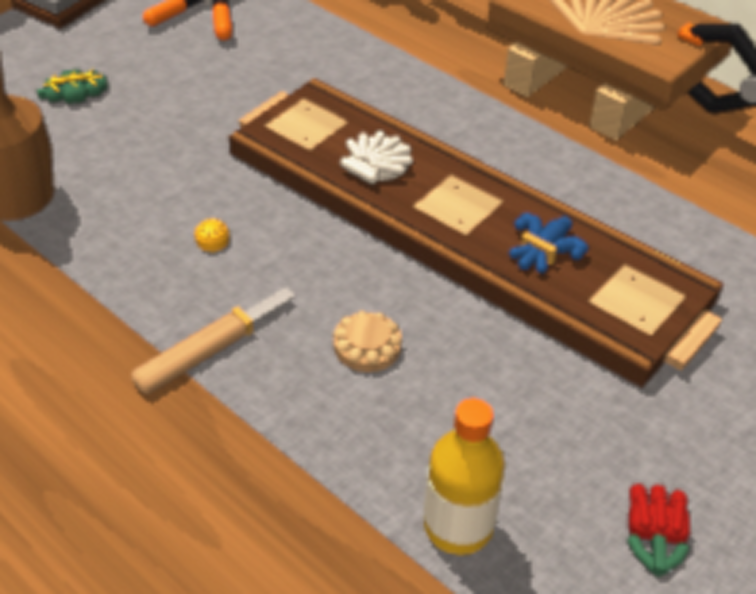

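```bash
cat >> h.py <<'E'
PSI=0.0654
def target(yaw):  # tool y axis along world direction (-sin yaw, cos yaw); tool z down
    return R.from_euler('z',yaw)*R.from_matrix(np.diag([-1.,1.,-1.]))
def plan(p,yaw,s=None):
    s=s or state(); R0=R.from_rotvec(s["orientation"]); 
    d=R0.inv().apply(np.array(p)-s["tcp_pos"])/0.03
    best=min((( R0.inv()*target(yaw+k*np.pi)).as_rotvec() for k in (0,1)),key=np.linalg.norm)
    r=np.degrees(best)/6
    n=max(np.linalg.norm(d)*30/62.5,np.linalg.norm(r)*6/10.7)
    print("delta",d.round(2).tolist(),"ang",r.round(2).tolist(),"rows>=%.1f"%n)
E
python3 - <<'E'
from h import *
a=cam("scene");b=cam("side")
print("mallet top",tri(a,(363,193),b,(143,101)))
print("rosette",tri(a,(219,184.5),b,(286,213)), onz(a,(219,184.5),.018),onz(b,(286,213),.018))
print(R.from_rotvec(state()["orientation"]).as_matrix().round(2))
plan((.48,.345,.25),0)
E
```

```text
mallet top (array([0.35844325, 0.25945534, 0.17034182]), np.float64(0.00018814890484869937))
rosette (array([ 0.44235886, -0.08729799,  0.01481303]), np.float64(0.000835772449689644)) [[ 0.444078   -0.08494564  0.018     ]] [[ 0.4404657  -0.08949416  0.018     ]]
[[-0.97  0.25 -0.  ]
 [ 0.25  0.97 -0.  ]
 [ 0.   -0.   -1.  ]]
delta [-12.69, -6.59, 1.4] ang [-0.0, -0.0, -2.37] rows>=6.9
```

Emit:
carry_out --delta_pos '[[-12.69,-6.59,1.4],[-12.69,-6.59,1.4],[-12.69,-6.59,1.4],[-12.69,-6.59,1.4],[-12.69,-6.59,1.4],[-12.69,-6.59,1.4],[-12.69,-6.59,1.4],[-12.69,-6.59,1.4],[-12.69,-6.59,1.4],[-12.69,-6.59,1.4],[-12.69,-6.59,1.4]]' --angular '[[0,0,-2.37],[0,0,-2.37],[0,0,-2.37],[0,0,-2.37],[0,0,-2.37],[0,0,-2.37],[0,0,-2.37],[0,0,-2.37],[0,0,-2.37],[0,0,-2.37],[0,0,-2.37]]' --claw '[1,1,1,1,1,1,1,1,1,1,1]'

```text
clock: 1.72
tcp_pos: [0.4788, 0.3464, 0.2503]
orientation: [0.005, -3.141, -0.0]
wrist_force: [-0.4, 0.8, 0.7]
finger_gap: 0.0915
```

```bash
python3 - <<'E'
from h import *
s=state();print(s["clock"],s["tcp_pos"],s["qpos"].round(2))
w=cam("wrist");save(w["f"],"w1.png")
for nm,lo,hi in [("green",(40,80,30),(90,255,255)),("yel",(21,180,120),(32,255,255))]:
    for x in blobs(w["f"],lo,hi,40): print(nm,x[0],x[1],x[2],onz(w,x[0],.01))
E
```

```text
1.725 [0.4788141  0.34643367 0.25028969] [-0.39  0.43 -0.37  1.75  0.18  1.    0.75]
green [270.1 160.6] 173 [257 153  24  20] [[0.46324311 0.3597914  0.01      ]]
green [250.  176.4] 357 [239 164  26  27] [[0.48133391 0.33744412 0.01      ]]
green [268.4 186.1] 272 [257 172  22  29] [[0.49258517 0.3583022  0.01      ]]
green [244.  197.6] 44 [240 194   9   9] [[0.50642956 0.33043363 0.01      ]]
yel [ 21.5 135.9] 493 [  9 125  27  25] [[0.43726026 0.09037136 0.01      ]]
yel [259.7 181.1] 401 [240 160  38  44] [[0.4867547 0.3483871 0.01     ]]
```

View pics/w1.png

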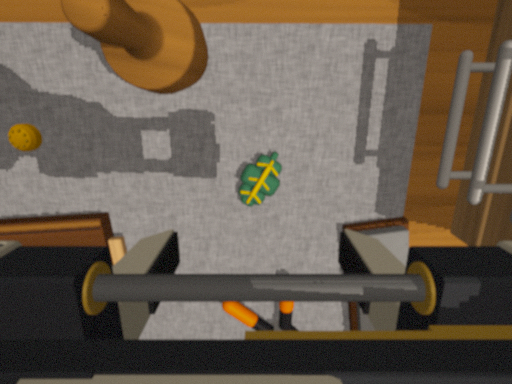

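```bash
python3 - <<'E'
from h import *
w=cam("wrist");save(w["f"],"w1b.png",(220,135,300,220),8)
hsv=cv2.cvtColor(w["f"],cv2.COLOR_RGB2HSV)
m=cv2.inRange(hsv,(21,90,30),(90,255,255));m[:,:220]=0;m[:,300:]=0;m[:130]=0;m[220:]=0
ys,xs=np.nonzero(m);p=onz(w,np.c_[xs,ys],.010)[:,:2]
(c,wh,an)=cv2.minAreaRect((p*1000).astype(np.float32));print("rect",c,wh,an)
mu=p.mean(0);u=np.linalg.svd(p-mu,full_matrices=False)[2][0];print("mean",mu,"axis",u,"ext",((p-mu)@u).min(),((p-mu)@u).max())
y=cv2.inRange(hsv,(21,180,120),(34,255,255));y=y&m;ys,xs=np.nonzero(y);q=onz(w,np.c_[xs,ys],.018)[:,:2];print("veins mean",q.mean(0),np.linalg.svd(q-q.mean(0),full_matrices=False)[2][0])
E
```

```text
rect (484.1440734863281, 348.6211242675781) (42.07733154296875, 63.66207504272461) 79.54557037353516
mean [0.48499679 0.34810482] axis [ 0.86232747 -0.506351  ] ext -0.03490714338924469 0.03189257517985455
veins mean [0.48474835 0.34827735] [ 0.86403784 -0.50342687]
```

View pics/w1b.png

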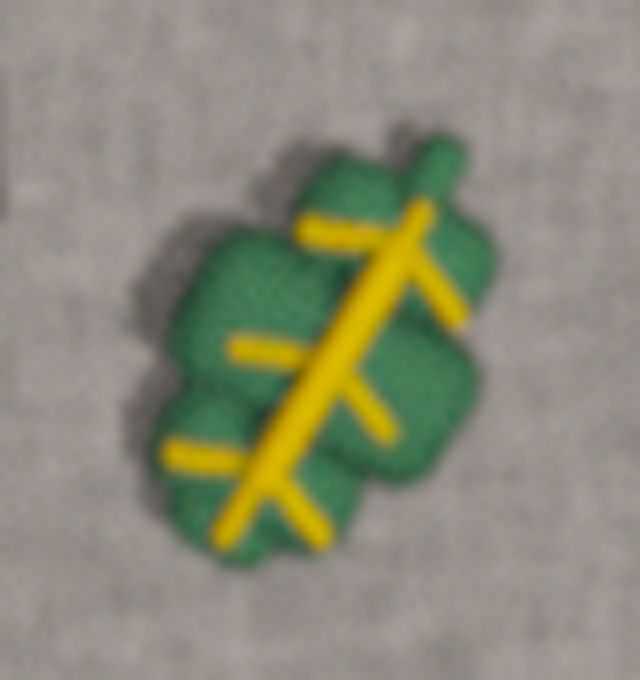

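```bash
python3 - <<'E'
from h import *
w=cam("wrist")
a,b=onz(w,[(273.75,160.6),(248.1,203.1)],.019)[:,:2];d=(b-a)/np.linalg.norm(b-a);print("midrib",a,b,d,np.arctan2(d[1],d[0]))
st=onz(w,[(276.5,151.5)],.008)[0,:2];tp=onz(w,[(249.5,206)],.006)[0,:2];e=tp-st
print(st,tp,np.linalg.norm(e),np.arctan2(e[1],e[0]))
yaw=np.arctan2(d[1],d[0]);u=e/np.linalg.norm(e)
o=(st+u*.034+tp-u*.036)/2;print("origin",o)
g=o+u*.002
plan((*g,.12),yaw);plan((*g,.069),yaw)
E
```

```text
midrib [0.46192423 0.36282053] [0.5104097 0.3348268] [ 0.86602059 -0.50000834] -0.5236084058290725
[0.45386662 0.36622808] [0.5184582 0.3359709] 0.07132719259221397 -0.4380812009065324
origin [0.48525684 0.35152369]
delta [-0.26, 0.17, 4.34] ang [-0.0, -0.0, 5.02] rows>=2.8
delta [-0.26, 0.17, 6.04] ang [-0.0, -0.0, 5.02] rows>=2.9
```

```bash
python3 - <<'E'
from h import *
plan((.486,.3488,.12),-.525);plan((.486,.3488,.069),-.525)
E
```

```text
delta [-0.22, 0.1, 4.34] ang [-0.0, -0.0, 5.03] rows>=2.8
delta [-0.22, 0.11, 6.04] ang [-0.0, -0.0, 5.03] rows>=2.9
```

Emit:
carry_out --delta_pos '[[-0.22,0.1,2],[-0.22,0.1,4],[-0.22,0.1,4.4],[-0.22,0.1,4.4],[-0.22,0.1,5],[-0.22,0.11,5.6],[-0.22,0.11,6.04],[-0.22,0.11,6.04],[-0.22,0.11,6.04],[-0.22,0.11,6.04],[-0.22,0.11,6.04],[-0.22,0.11,6.04],[-0.22,0.11,6.04],[-0.22,0.11,6.04]]' --angular '[[0,0,1.7],[0,0,3.4],[0,0,5.03],[0,0,5.03],[0,0,5.03],[0,0,5.03],[0,0,5.03],[0,0,5.03],[0,0,5.03],[0,0,5.03],[0,0,5.03],[0,0,5.03],[0,0,5.03],[0,0,5.03]]' --claw '[1,1,1,1,1,1,1,1,0,-0.3,-1,-1,-1,-1]' --squeeze 15

```text
clock: 3.62
tcp_pos: [0.486, 0.3489, 0.0691]
orientation: [0.815, 3.034, -0.0]
wrist_force: [-0.2, 0.0, 1.0]
finger_gap: 0.0439
```

```bash
python3 - <<'E'
from h import *
s=state();print(s["qpos"].round(2),s["joint_velocities"].round(2))
w=cam("wrist");save(w["f"],"w2.png")
plan((.5,.33,.25),-.525)
plan((.5,.22,.25),PSI)
E
```

```text
[-0.52  0.68 -0.19  1.82  0.2   0.66  0.22] [-0. -0.  0. -0. -0. -0. -0.]
delta [-0.72, -0.31, -6.03] ang [-0.0, 0.0, 0.0] rows>=2.9
delta [-2.56, -3.49, -6.03] ang [-0.0, 0.0, -5.64] rows>=3.6
```

View pics/w2.png

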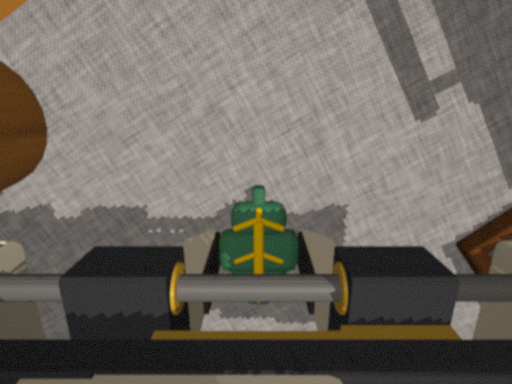

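```bash
python3 - <<'E'
from h import *
plan((.63,.10,.26),PSI)
E
```

```text
delta [-8.31, -4.78, -6.36] ang [-0.0, 0.0, -5.64] rows>=5.5
```

Emit:
carry_out --delta_pos '[[0,0,-1],[0,0,-2.5],[0,0,-4.4],[-0.7,-0.4,-6.36],[-2.4,-1.4,-6.36],[-4,-2.3,-6.36],[-5.6,-3.2,-6.36],[-7.2,-4.1,-6.36],[-8.31,-4.78,-6.36],[-8.31,-4.78,-6.36],[-8.31,-4.78,-6.36],[-8.31,-4.78,-6.36]]' --angular '[[0,0,0],[0,0,0],[0,0,0],[0,0,-0.5],[0,0,-1.6],[0,0,-2.8],[0,0,-4],[0,0,-5.2],[0,0,-5.64],[0,0,-5.64],[0,0,-5.64],[0,0,-5.64]]' --claw '[-1,-1,-1,-1,-1,-1,-1,-1,-1,-1,-1,-1]'

```text
clock: 5.18
tcp_pos: [0.6292, 0.102, 0.2599]
orientation: [0.107, -3.139, -0.001]
wrist_force: [-0.4, -0.1, -1.2]
finger_gap: 0.0439
```

```bash
python3 - <<'E'
from h import *
s=state();print(s["qpos"].round(2),s["finger_gap"])
w=cam("wrist");save(w["f"],"w3.png",None,1.5)
for x in blobs(w["f"],(12,50,150),(28,150,255),300): print(x[0],x[1],x[2],onz(w,x[0],.022)[0])
E
```

```text
[ 0.    0.49 -0.28  1.62  0.15  1.05  1.32] 0.043881593470987634
[330.7 139.9] 777 [322 112  18  57] [0.58525958 0.17764014 0.022     ]
[284.7 140.7] 2742 [259 115  53  53] [0.58952713 0.12825164 0.022     ]
[125.3 140. ] 2450 [ 97 116  55  50] [ 0.600617   -0.04328773  0.022     ]
```

View pics/w3.png

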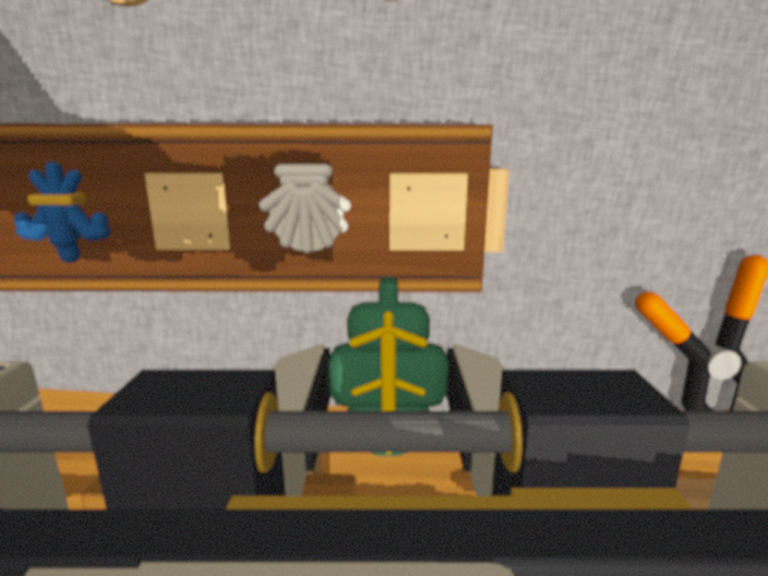

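```bash
python3 - <<'E'
from h import *
w=cam("wrist");s=state()
for z in (.058,.062,.066):
    p=onz(w,[(258.7,186.5)],s["tcp_pos"][2]-z)[0]; print(z,R.from_rotvec(s["orientation"]).inv().apply(p-s["tcp_pos"]))
u=np.array([np.cos(PSI),np.sin(PSI)])
t=np.array([.5895,.128])+u*.002
plan((*t,.14),PSI);plan((*t,.0915),PSI)
E
```

```text
0.058 [0.03733138 0.00102637 0.0580028 ]
0.062 [0.03620043 0.0010268  0.06200272]
0.066 [0.03506948 0.00102723 0.06600264]
delta [1.2, 0.96, 4.0] ang [0.0, -0.0, 0.03] rows>=2.1
delta [1.2, 0.96, 5.62] ang [0.0, -0.0, 0.03] rows>=2.8
```

Emit:
carry_out --delta_pos '[[0.6,0.5,1.5],[1.2,0.96,3],[1.2,0.96,4],[1.2,0.96,4.6],[1.2,0.96,5.1],[1.2,0.96,5.45],[1.2,0.96,5.62],[1.2,0.96,5.62],[1.2,0.96,5.62],[1.2,0.96,5.62],[1.2,0.96,5.62],[1.2,0.96,5.62],[1.2,0.96,5.62],[1.2,0.96,5.3],[1.2,0.96,4.5],[1.2,0.96,3]]' --angular '[[0,0,0],[0,0,0],[0,0,0],[0,0,0],[0,0,0],[0,0,0],[0,0,0],[0,0,0],[0,0,0],[0,0,0],[0,0,0],[0,0,0],[0,0,0],[0,0,0],[0,0,0],[0,0,0]]' --claw '[-1,-1,-1,-1,-1,-1,-1,-1,-1,0.25,0.25,0.25,0.25,0.25,0.25,0.25]'

```text
clock: 7.28
tcp_pos: [0.5902, 0.1277, 0.1698]
orientation: [0.107, -3.136, 0.001]
wrist_force: [0.8, 0.5, 0.2]
finger_gap: 0.057
```

```bash
python3 - <<'E'
from h import *
s=state();print(s["qpos"].round(2),s["finger_gap"])
w=cam("wrist");save(w["f"],"w4.png",None,1.5)
plan((.46,-.08,.26),PSI)
plan((.46,-.08,.26),PSI-np.pi/2)
E
```

```text
[-0.05  0.54 -0.27  1.77  0.19  0.86  1.23] 0.05704385624516912
delta [4.92, -6.64, -2.8] ang [0.01, 0.07, 0.03] rows>=4.2
delta [4.92, -6.64, -2.8] ang [-0.04, 0.06, -14.97] rows>=8.4
```

View pics/w4.png

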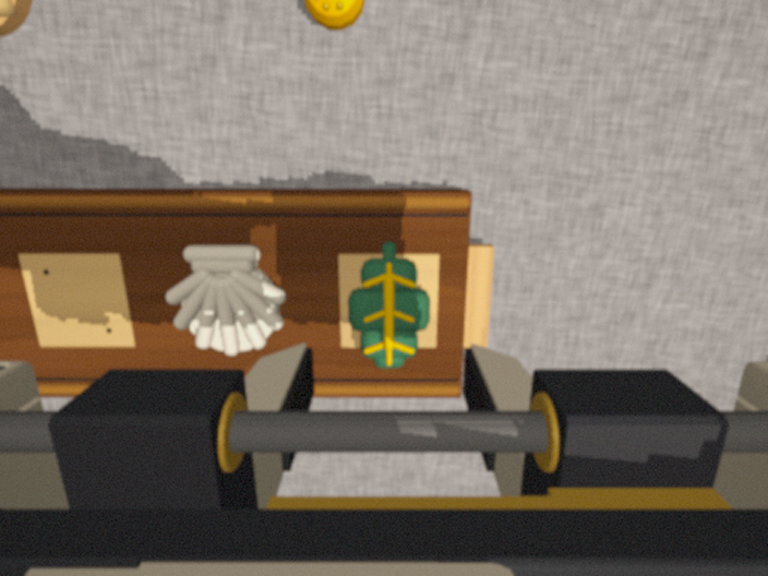

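```bash
sed -i 's/^def plan(p,yaw,s=None):/def plan(p,yaw,s=None,ks=(0,1)):/; s/for k in (0,1))/for k in ks)/' h.py; python3 - <<'E'
from h import *
plan((.442,-.087,.22),PSI-np.pi/2,None,(0,))
E
```

```text
delta [5.54, -6.83, -1.47] ang [0.06, 0.04, 15.03] rows>=8.4
```

Emit:
carry_out --delta_pos '[[0.5,-0.6,-0.8],[1.2,-1.4,-1.47],[1.8,-2.2,-1.47],[2.5,-3,-1.47],[3.1,-3.8,-1.47],[3.7,-4.6,-1.47],[4.3,-5.3,-1.47],[5,-6.1,-1.47],[5.54,-6.83,-1.47],[5.54,-6.83,-1.47],[5.54,-6.83,-1.47],[5.54,-6.83,-1.47]]' --angular '[[0,0,1.7],[0,0,3.4],[0,0,5.1],[0,0,6.8],[0,0,8.5],[0,0,10.2],[0,0,11.9],[0,0,13.6],[0.06,0.04,15],[0.06,0.04,15.03],[0.06,0.04,15.03],[0.06,0.04,15.03]]' --claw '[1,1,1,1,1,1,1,1,1,1,1,1]'

```text
clock: 8.82
tcp_pos: [0.4427, -0.0859, 0.2201]
orientation: [2.144, 2.295, 0.002]
wrist_force: [-0.7, -0.2, -0.3]
finger_gap: 0.0919
```

```bash
python3 - <<'E'
from h import *
s=state();print(s["qpos"].round(2),s["finger_gap"])
w=cam("wrist");save(w["f"],"w5.png",None,1.5)
for x in blobs(w["f"],(9,50,100),(28,190,255),300): print(x[0],x[1],x[2],onz(w,x[0],.012)[0])
E
```

```text
[ 0.06  0.21  0.08  2.11 -0.02  0.81  0.22] 0.0918746828165392
[ 87.2 131.2] 20462 [  0   0 212 270] [ 0.27376581 -0.04573812  0.012     ]
[422.7 145.1] 10816 [345   0 140 251] [ 0.60240402 -0.03664564  0.012     ]
[485.3 148.3] 1075 [459  45  53 201] [ 0.664945   -0.03550956  0.012     ]
[373.5 114.8] 484 [364  63  19 103] [ 0.54875154 -0.0113214   0.012     ]
[257.8 181. ] 2206 [232 155  53  53] [ 0.442646   -0.08429671  0.012     ]
[175.4 315. ] 977 [139 302  64  38] [ 0.356681   -0.25414006  0.012     ]
[380.9 317.5] 844 [358 302  41  32] [ 0.59956183 -0.24110477  0.012     ]
[192.  379.4] 2440 [ 17 375 325   9] [ 0.37661954 -0.35128966  0.012     ]
```

View pics/w5.png

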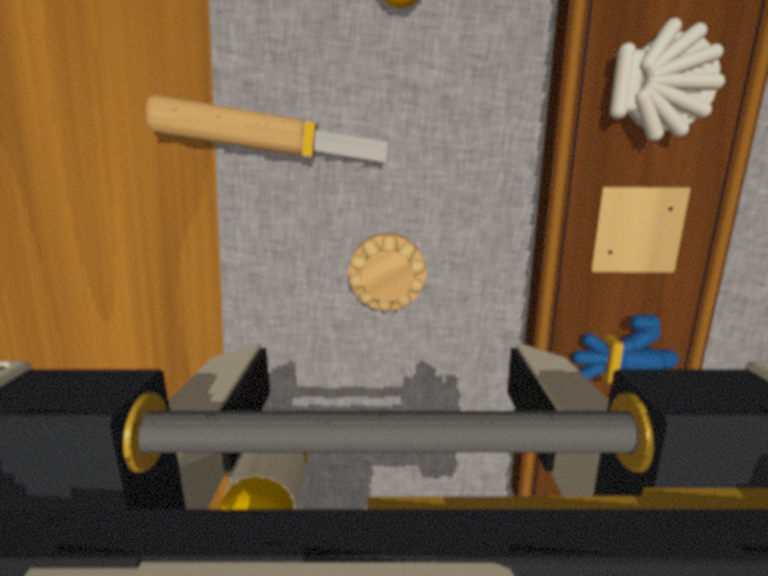

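```bash
python3 - <<'E'
from h import *
plan((.4425,-.085,.069),PSI-np.pi/2,None,(0,))
E
```

```text
delta [0.03, -0.01, 5.03] ang [0.01, -0.0, 0.02] rows>=2.4
```

Emit:
carry_out --delta_pos '[[0.03,0,1.8],[0.03,0,3.4],[0.03,0,4.3],[0.03,0,4.8],[0.03,0,5.03],[0.03,0,5.03],[0.03,0,5.03],[0.03,0,5.03],[0.03,0,5.03],[0.03,0,5.03],[0.03,0,5.03],[0.03,0,5.03],[0.03,0,4.5],[0.03,0,2.5],[0.03,0,0],[0.03,0,-1],[0.03,0,-1]]' --angular '[[0,0,0],[0,0,0],[0,0,0],[0,0,0],[0,0,0],[0,0,0],[0,0,0],[0,0,0],[0,0,0],[0,0,0],[0,0,0],[0,0,0],[0,0,0],[0,0,0],[0,0,0],[0,0,0],[0,0,0]]' --claw '[1,1,1,1,1,1,0.3,0.1,-1,-1,-1,-1,-1,-1,-1,-1,-1]' --squeeze 15

```text
clock: 11.0
tcp_pos: [0.4447, -0.0855, 0.2544]
orientation: [2.14, 2.29, 0.01]
wrist_force: [0.0, 0.1, -0.5]
finger_gap: 0.0523
```

```bash
python3 - <<'E'
from h import *
s=state();print(s["qpos"].round(2),s["finger_gap"])
w=cam("wrist");save(w["f"],"w6.png",(180,150,340,320),3.5)
plan((.601,-.0435,.25),PSI-np.pi/2,None,(0,))
plan((.601,-.0435,.0915),PSI-np.pi/2,None,(0,))
E
```

```text
[ 0.04  0.16  0.09  2.09 -0.02  0.89  0.22] 0.05226692551012793
delta [1.03, 5.34, 0.1] ang [0.05, 0.0, 0.02] rows>=2.6
delta [1.03, 5.31, 5.38] ang [0.05, 0.0, 0.02] rows>=3.7
```

View pics/w6.png

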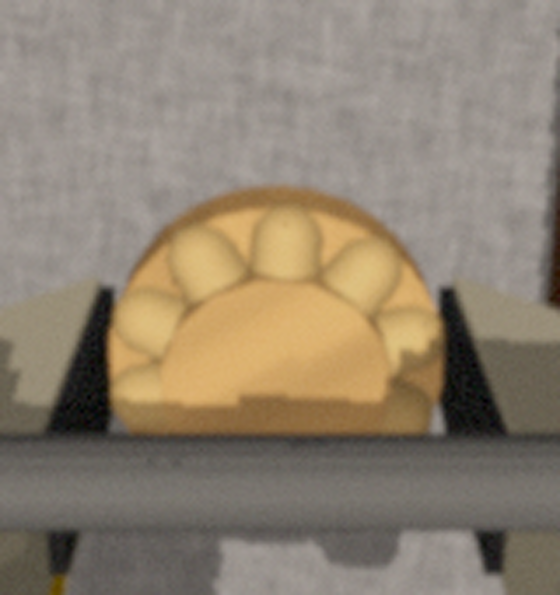

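```bash
python3 - <<'E'
from h import *
w=cam("wrist");s=state();R0=R.from_rotvec(s["orientation"])
def tl(uv,z):
    T=(np.array(uv)-w["c"])/w["fl"];v=R0.inv().apply(w["R"]@np.r_[T,1]);P=R0.inv().apply(w["P"]-s["tcp_pos"]);return P+v*(z-P[2])/v[2]
for u,z in [((259,202.7),.069),((259,202.7),.060),((259,208.5),.058),((259,230),.051),((226,253),.051),((291,253),.051)]: print(u,z,tl(u,z).round(4))
E
```

```text
(259, 202.7) 0.069 [0.025  0.0021 0.069 ]
(259, 202.7) 0.06 [0.0281 0.0021 0.06  ]
(259, 208.5) 0.058 [0.0255 0.0021 0.058 ]
(259, 230) 0.051 [0.0162 0.002  0.051 ]
(226, 253) 0.051 [ 0.0029 -0.0155  0.051 ]
(291, 253) 0.051 [0.0029 0.0191 0.051 ]
```

```bash
python3 - <<'E'
from h import *
plan((.6009,-.042,.0918),PSI-np.pi/2,None,(0,))
E
```

```text
delta [1.07, 5.36, 5.3] ang [0.02, -0.0, 0.02] rows>=3.7
```

Emit:
carry_out --delta_pos '[[0.4,1.8,0],[0.8,3.6,0],[1.07,5.36,0],[1.07,5.36,1],[1.07,5.36,2.5],[1.07,5.36,4],[1.07,5.36,4.7],[1.07,5.36,5.1],[1.07,5.36,5.3],[1.07,5.36,5.3],[1.07,5.36,5.3],[1.07,5.36,5.3],[1.07,5.36,5.3],[1.07,5.36,5.3],[1.07,5.36,5.3],[1.07,5.36,5.0],[1.07,5.36,4],[1.07,5.36,2],[1.07,5.36,1]]' --angular '[[0.02,0,0.02],[0.02,0,0.02],[0.02,0,0.02],[0.02,0,0.02],[0.02,0,0.02],[0.02,0,0.02],[0.02,0,0.02],[0.02,0,0.02],[0.02,0,0.02],[0.02,0,0.02],[0.02,0,0.02],[0.02,0,0.02],[0.02,0,0.02],[0.02,0,0.02],[0.02,0,0.02],[0.02,0,0.02],[0.02,0,0.02],[0.02,0,0.02],[0.02,0,0.02]]' --claw '[-1,-1,-1,-1,-1,-1,-1,-1,-1,-1,-1,0.3,0.3,0.3,0.3,0.3,0.3,0.3,0.3]'

```text
clock: 13.48
tcp_pos: [0.6021, -0.0423, 0.2249]
orientation: [2.145, 2.29, 0.005]
wrist_force: [0.2, -0.0, -1.1]
finger_gap: 0.0601
```

```bash
python3 - <<'E'
from h import *
s=state();print(s["qpos"].round(2),s["finger_gap"])
w=cam("wrist");save(w["f"],"w7.png",None,1.5)
plan((.438,.094,.20),PSI-np.pi/2,None,(0,))
E
```

```text
[-0.03  0.45  0.07  1.75 -0.04  0.93  0.12] 0.06010049698251034
delta [4.9, -5.22, 0.89] ang [0.09, 0.01, 0.0] rows>=3.5
```

View pics/w7.png

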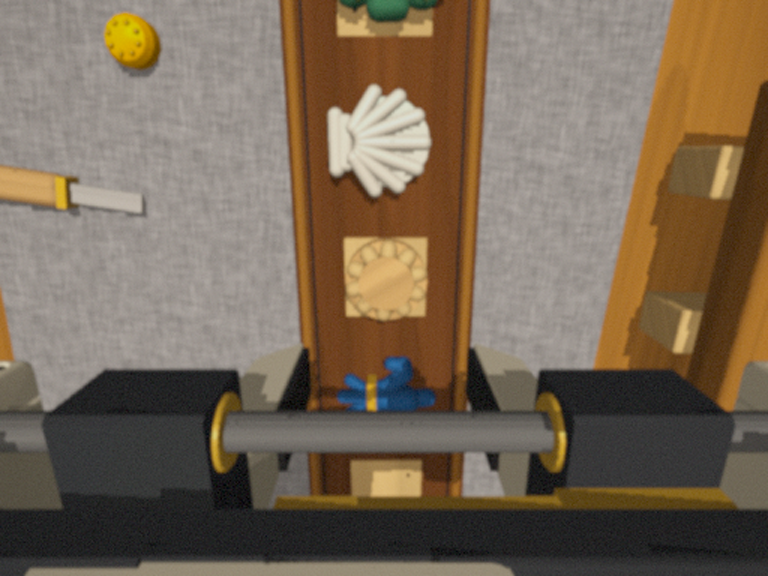

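```bash
python3 - <<'E'
from h import *
w=cam("wrist")
save(w["f"],"w7b.png",(215,145,300,225),8)
print(onz(w,[(258.5,186.7)],.040),onz(w,[(257.2,185)],.022), onz(w,[(257.5,186.5)],.033))
E
```

```text
[[ 0.60589294 -0.04119787  0.04      ]] [[ 0.60495104 -0.04460712  0.022     ]] [[ 0.60509217 -0.04304871  0.033     ]]
```

View pics/w7b.png

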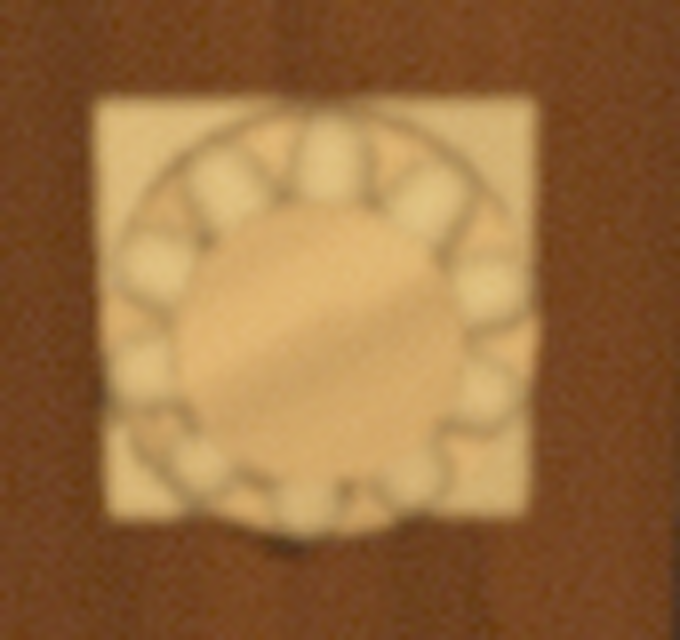

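```bash
python3 - <<'E'
from h import *
plan((.438,.094,.070),PSI-np.pi/2,None,(0,))
E
```

```text
delta [4.9, -5.25, 5.16] ang [0.08, 0.01, 0.0] rows>=4.2
```

Emit:
carry_out --delta_pos '[[1.2,-1.3,0],[2.4,-2.6,0],[3.6,-3.9,0],[4.9,-5.25,1],[4.9,-5.25,2.5],[4.9,-5.25,2.5],[4.9,-5.25,2.5]]' --angular '[[0.08,0,0],[0.08,0,0],[0.08,0,0],[0.08,0,0],[0.08,0,0],[0.08,0,0],[0.08,0,0]]' --claw '[0.3,0.3,0.3,0.3,0.3,0.3,0.3]'

```text
clock: 14.45
tcp_pos: [0.4381, 0.0936, 0.1504]
orientation: [2.148, 2.291, 0.0]
wrist_force: [0.3, 0.3, -0.1]
finger_gap: 0.0598
```

```bash
python3 - <<'E'
from h import *
s=state();w=cam("wrist");save(w["f"],"w8.png")
for x in blobs(w["f"],(20,150,60),(34,255,255),300): print(x[0],x[1],x[2],onz(w,x[0],.008)[0])
plan((.438,.094,.070),PSI-np.pi/2,None,(0,))
E
```

```text
[478.3 184.1] 1020 [441 164  71  39] [0.6134578  0.12135284 0.008     ]
[258.3 205.5] 983 [241 188  36  36] [0.43871897 0.09178018 0.008     ]
[147.8 288.5] 447 [140 262  21  54] [0.34503828 0.00670042 0.008     ]
[369.3 288.2] 462 [358 262  20  53] [0.54304496 0.01984976 0.008     ]
[358.7 333.1] 2204 [183 325 303  15] [ 0.54157555 -0.02950592  0.008     ]
delta [0.01, -0.03, 2.7] ang [0.02, 0.0, -0.01] rows>=1.3
```

View pics/w8.png

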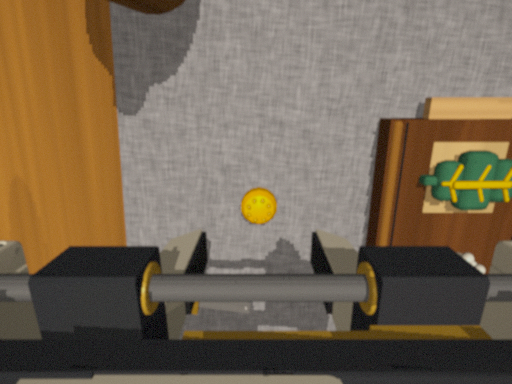

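Emit:
carry_out --delta_pos '[[0,0,1.3],[0,0,2.2],[0,0,2.7],[0,0,2.7],[0,0,2.7],[0,0,2.7],[0,0,2.7],[0,0,2.7],[0,0,2.7],[0,0,2.2],[0,0,1],[0,0,-1],[0,0,-2],[0,0,-2]]' --angular '[[0,0,0],[0,0,0],[0,0,0],[0,0,0],[0,0,0],[0,0,0],[0,0,0],[0,0,0],[0,0,0],[0,0,0],[0,0,0],[0,0,0],[0,0,0],[0,0,0]]' --claw '[0.3,0.3,0.3,0.3,-0.2,-1,-1,-1,-1,-1,-1,-1,-1,-1]' --squeeze 15

```text
clock: 16.25
tcp_pos: [0.4402, 0.0941, 0.2141]
orientation: [2.145, 2.288, 0.011]
wrist_force: [0.6, -0.3, 0.0]
finger_gap: 0.0286
```

```bash
python3 - <<'E'
from h import *
s=state();print(s["finger_gap"]);w=cam("wrist");save(w["f"],"w9.png",(180,150,340,320),3.5)
R0=R.from_rotvec(s["orientation"])
for x in blobs(w["f"],(20,150,60),(34,255,255),100):
  if 220<x[0][0]<300:
    print(x[0],x[1],x[2])
    P=onz(w,[(x[2][0]+x[2][2]/2,x[2][1])],s["tcp_pos"][2]-.064)[0];print("top edge tool",R0.inv().apply(P-s["tcp_pos"]))
a=cam("scene");b=cam("side");save(a["f"],"scB.png",(100,150,300,310),4);save(b["f"],"sdB.png",(230,110,430,230),4)
plan((.6012,-.042,.1105),PSI-np.pi/2,None,(0,))
E
```

```text
0.02862742932152297
[258.2 251. ] 2046 [232 226  54  48]
top edge tool [0.01382205 0.00083625 0.0640206 ]
[297.6 333.1] 2322 [123 324 308  16]
top edge tool [-0.0522048   0.0121045   0.06406604]
delta [-4.85, 5.14, 3.34] ang [0.01, 0.01, -0.01] rows>=3.8
```

View pics/w9.png

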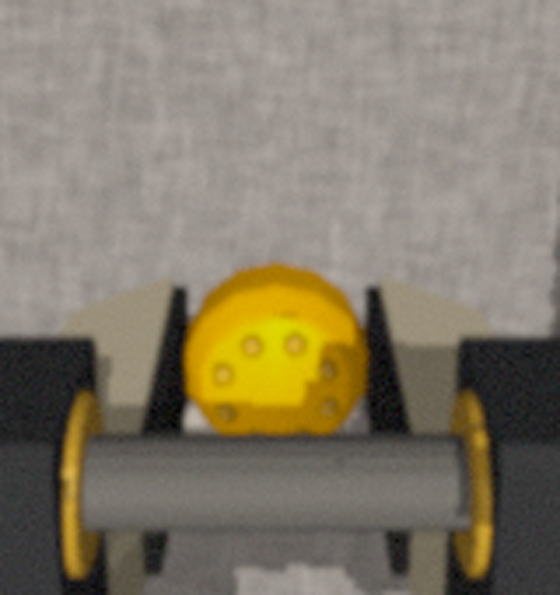

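View pics/scB.png

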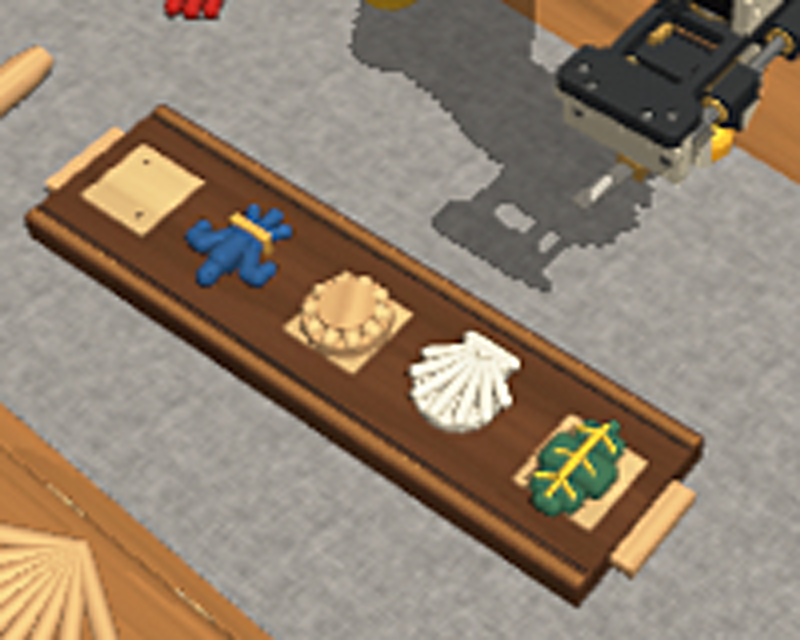

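View pics/sdB.png

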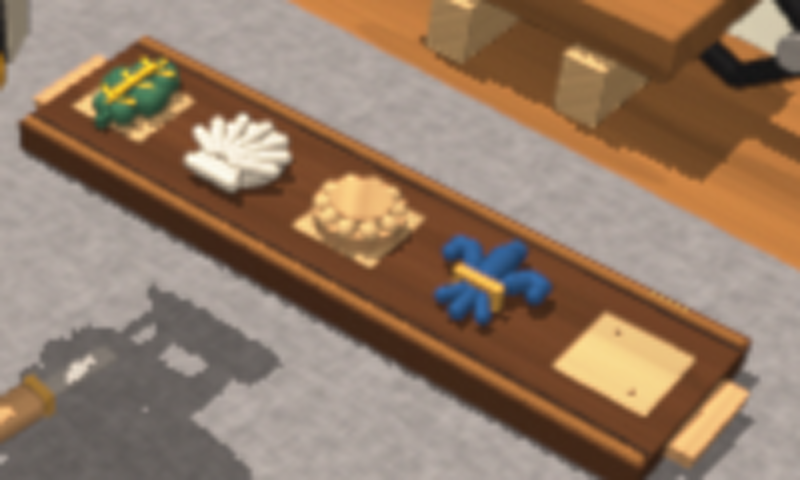

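```bash
python3 - <<'E'
from h import *
a=cam("scene");b=cam("side")
print(tri(a,(187,224.75),b,(320.75,159.75)),onz(a,(187,224.75),.04),onz(b,(320.75,159.75),.04))
plan((.6012,-.0415,.1108),PSI-np.pi/2,None,(0,))
E
```

```text
(array([ 0.60004089, -0.04495902,  0.03817741]), np.float64(0.005163634039742797)) [[ 0.59932857 -0.04174656  0.04      ]] [[ 0.60035503 -0.04785336  0.04      ]]
delta [-4.83, 5.16, 3.3] ang [-0.0, 0.01, -0.01] rows>=3.7
```

Emit:
carry_out --delta_pos '[[-1.2,1.3,0],[-2.5,2.6,0],[-3.7,3.9,0],[-4.85,5.15,0],[-4.85,5.15,1],[-4.85,5.15,2],[-4.85,5.15,2.8],[-4.85,5.15,3.1],[-4.85,5.15,3.3],[-4.85,5.15,3.3],[-4.85,5.15,3.3],[-4.85,5.15,3.3]]' --angular '[[0,0,0],[0,0,0],[0,0,0],[0,0,0],[0,0,0],[0,0,0],[0,0,0],[0,0,0],[0,0,0],[0,0,0],[0,0,0],[0,0,0]]' --claw '[-1,-1,-1,-1,-1,-1,-1,-1,-1,-1,-1,-1]'

```text
clock: 18.0
tcp_pos: [0.6014, -0.042, 0.1114]
orientation: [2.148, 2.291, -0.0]
wrist_force: [0.2, -0.3, -0.2]
finger_gap: 0.0288
```

```bash
python3 - <<'E'
from h import *
w=cam("wrist");save(w["f"],"w10.png",(160,130,360,300),4)
plan((.6008,-.0422,.1105),PSI-np.pi/2,None,(0,))
E
```

```text
delta [-0.01, -0.02, 0.03] ang [0.01, 0.01, -0.01] rows>=0.0
```

View pics/w10.png

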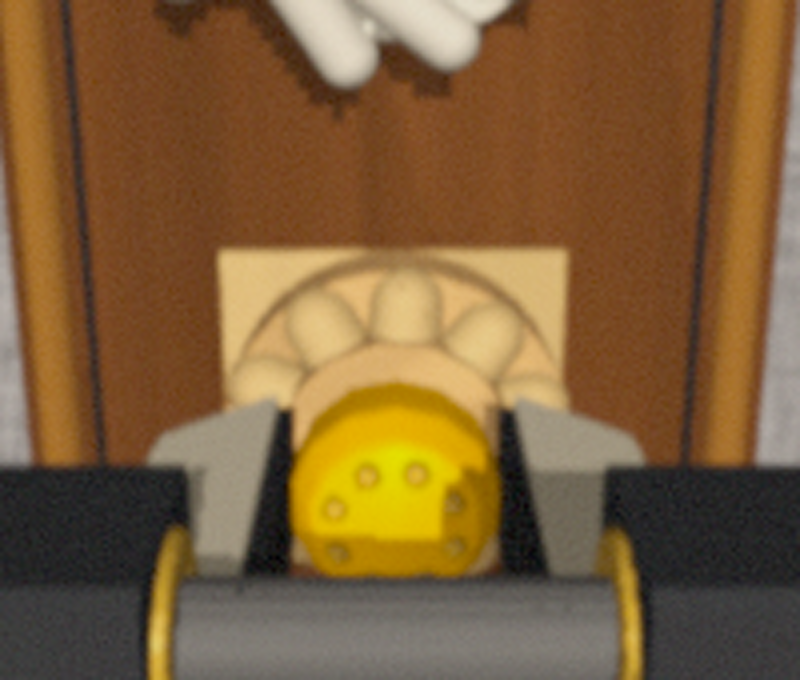

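```bash
python3 - <<'E'
from h import *
w=cam("wrist")
print(onz(w,[(259.2,216.2)],.04),onz(w,[(259.2,226)],.0405),onz(w,[(259.2,226)],.05), onz(w,[(258.6,192)],.022))
E
```

```text
[[ 0.60127472 -0.02522668  0.04      ]] [[ 0.60166075 -0.03113056  0.0405    ]] [[ 0.60137062 -0.02703877  0.05      ]] [[ 0.60034465 -0.0161467   0.022     ]]
```

Emit:
carry_out --delta_pos '[[-0.02,0,0.04],[-0.02,0,0.04],[-0.02,0,0.04],[-0.02,0,0.04],[-0.02,0,0.04],[-0.02,0,0.04],[-0.02,0,-0.3],[-0.02,0,-1],[-0.02,0,-2.5],[-0.02,0,-4],[-0.02,0,-4]]' --angular '[[0,0,0],[0,0,0],[0,0,0],[0,0,0],[0,0,0],[0,0,0],[0,0,0],[0,0,0],[0,0,0],[0,0,0],[0,0,0]]' --claw '[-1,-1,0,0,0,0,0,0,0,0,0]'

```text
clock: 19.48
tcp_pos: [0.6041, -0.0426, 0.2366]
orientation: [2.144, 2.286, 0.009]
wrist_force: [0.6, -0.6, -0.2]
finger_gap: 0.0461
```

```bash
python3 - <<'E'
from h import *
w=cam("wrist");save(w["f"],"w11.png",(150,80,370,250),3.6)
b=cam("side")
print("bottle cap",)
a=cam("scene")
print(tri(a,(194.5,115),b,(325,243)))
plan((.455,-.345,.25),.5-np.pi,None,(0,))
E
```

```text
bottle cap
(array([ 0.36813408, -0.23908195,  0.1163838 ]), np.float64(0.002289128773073524))
delta [-9.76, -5.5, -0.62] ang [0.01, 0.01, 10.84] rows>=6.1
```

View pics/w11.png

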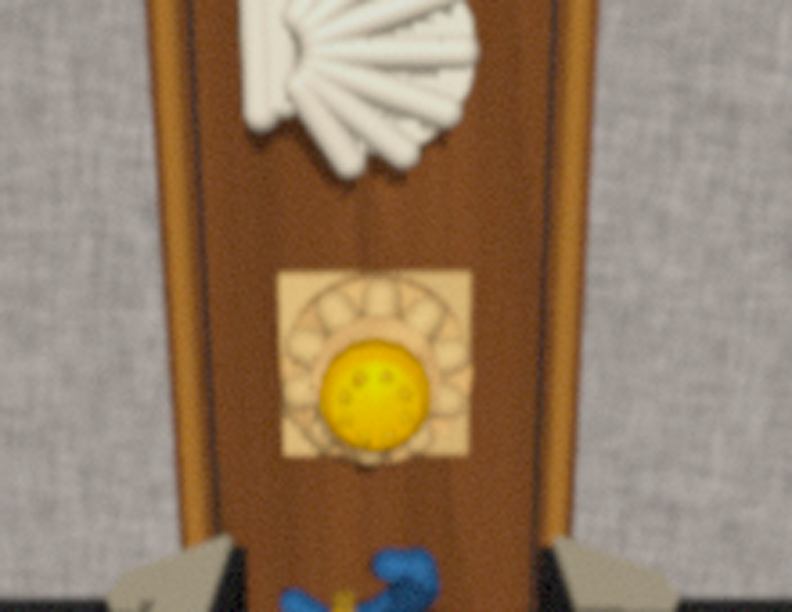

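Emit:
carry_out --delta_pos '[[-1.4,-0.8,-0.6],[-2.8,-1.6,-0.6],[-4.2,-2.4,-0.6],[-5.6,-3.2,-0.6],[-7,-4,-0.6],[-8.4,-4.8,-0.6],[-9.76,-5.5,-0.6],[-9.76,-5.5,-0.6],[-9.76,-5.5,-0.6],[-9.76,-5.5,-0.6]]' --angular '[[0,0,1.6],[0,0,3.2],[0,0,4.8],[0,0,6.4],[0,0,8],[0,0,9.6],[0,0,10.84],[0,0,10.84],[0,0,10.84],[0,0,10.84]]' --claw '[0.3,0.3,0.3,0.3,0.3,0.3,0.3,0.3,0.3,0.3]'

```text
clock: 20.88
tcp_pos: [0.4556, -0.3434, 0.2487]
orientation: [-3.042, -0.782, 0.001]
wrist_force: [0.8, -1.0, 0.3]
finger_gap: 0.0596
```

```bash
python3 - <<'E'
from h import *
s=state();print(s["qpos"].round(2));w=cam("wrist");save(w["f"],"w12.png",None,1.5)
hsv=cv2.cvtColor(w["f"],cv2.COLOR_RGB2HSV)
r=cv2.inRange(hsv,(0,170,60),(5,255,255))|cv2.inRange(hsv,(172,150,60),(180,255,255))
g=cv2.inRange(hsv,(40,80,30),(90,255,255))
for nm,m in (("r",r),("g",g),("rg",r|g)):
    m=m.copy();m[240:]=0
    ys,xs=np.nonzero(m);p=onz(w,np.c_[xs,ys],.010)[:,:2]
    mu=p.mean(0);u=np.linalg.svd(p-mu,full_matrices=False)[2][0];t=(p-mu)@u;print(nm,len(p),mu,u,t.min(),t.max(),np.arctan2(u[1],u[0]))
E
```

```text
[ 0.27  0.4   0.41  1.82 -0.19  0.97 -0.3 ]
r 1107 [ 0.46469225 -0.33371308] [-0.99853225 -0.05416028] -0.02420676339918034 0.02376679081851338 -3.0874058602423293
g 458 [ 0.49181177 -0.42535624] [-0.57357383  0.81915387] -0.19320324360018196 0.10927813814206072 2.181658385466221
rg 1565 [ 0.47262883 -0.36053261] [-0.50096421  0.865468  ] -0.25977425868317394 0.04600025640185838 2.0955088311691323
```

View pics/w12.png

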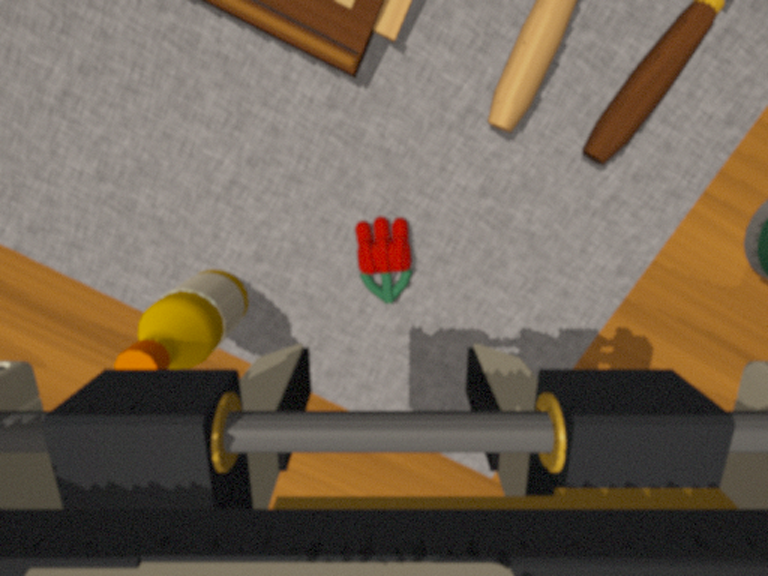

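```bash
python3 - <<'E'
from h import *
w=cam("wrist");save(w["f"],"w12b.png",(225,135,290,210),9)
save(w["f"],"w12c.png",(60,160,200,270),5)
a=cam("scene");b=cam("side")
save(a["f"],"scC.png",(170,95,230,165),8);save(b["f"],"sdC.png",(290,225,350,305),7)
E
```

```text
(no output)
```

View pics/w12b.png

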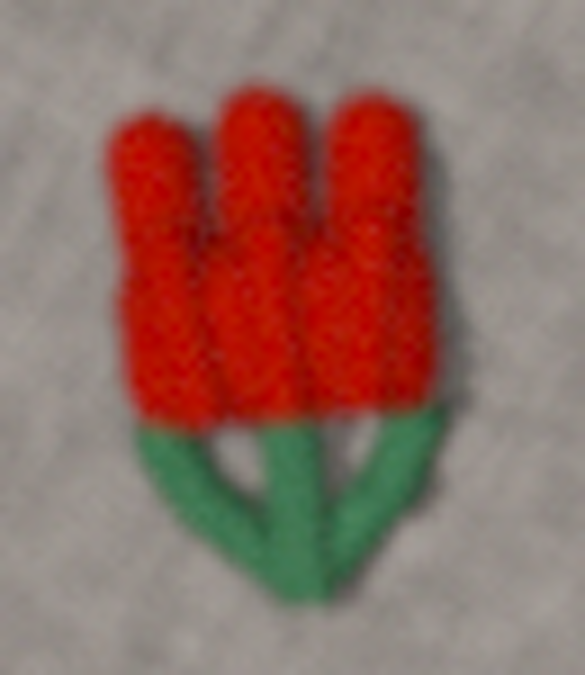

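View pics/w12c.png

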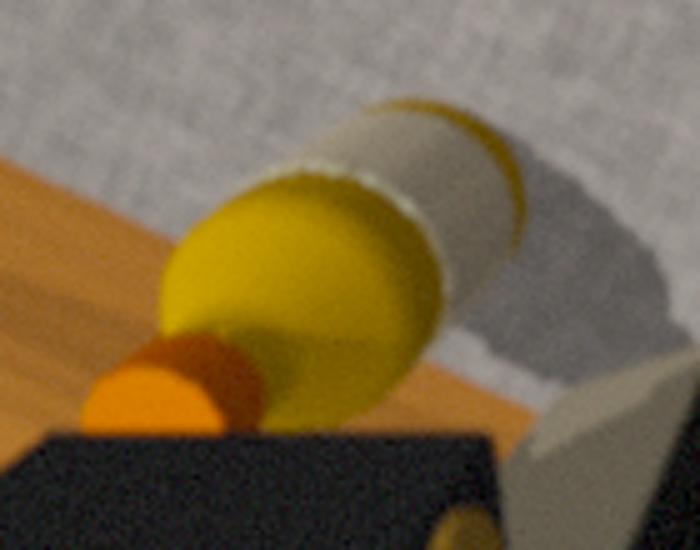

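View pics/scC.png

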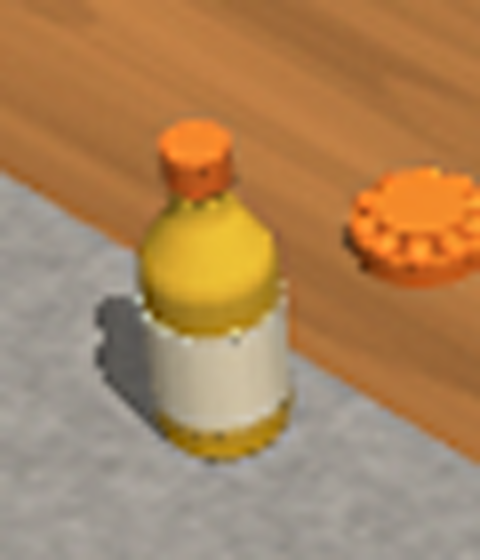

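View pics/sdC.png

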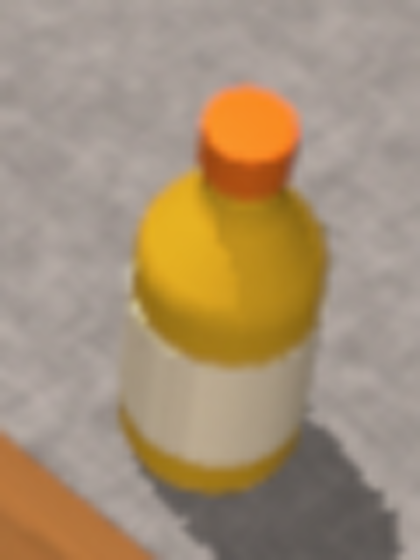

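```bash
python3 - <<'E'
from h import *
a=cam("scene");b=cam("side");w=cam("wrist")
print("bottle",tri(a,(194.5,112.9),b,(325.7,242.9)),onz(a,(194.5,112.9),.125),onz(b,(325.7,242.9),.125))
C=lambda x,y:(x/9+225,y/9+135)
tip=onz(w,[C(260,87)],.010)[0];st=onz(w,[C(305,603)],.004)[0];cup=onz(w,[C(282,345)],.016)[0]
e=(tip-st)[:2];print(tip,st,cup,np.linalg.norm(e),np.arctan2(e[1],e[0]))
# petal axis lines: mid petal + stem
p1=onz(w,[C(262,130)],.02)[0];p2=onz(w,[C(285,390)],.02)[0];d=p1-p2;print("mid petal yaw",np.arctan2(d[1],d[0]))
# cup bottom edge line
q1=onz(w,[C(145,428)],.009)[0];q2=onz(w,[C(435,405)],.009)[0];d=q1-q2;print("cup bottom yaw",np.arctan2(d[1],d[0])-np.pi/2)
q1=onz(w,[C(127,280)],.01)[0];q2=onz(w,[C(140,405)],.01)[0];d=q1-q2;print("left side yaw",np.arctan2(d[1],d[0]))
u=e/np.linalg.norm(e);o=(st[:2]+.033*u+tip[:2]-.034*u)/2;print("origin",o)
E
```

```text
bottle (array([ 0.36580992, -0.2414244 ,  0.12078521]), np.float64(0.0030804689268788634)) [[ 0.36836337 -0.23621863  0.125     ]] [[ 0.36410446 -0.24429987  0.125     ]]
[ 0.4827727  -0.32377008  0.01      ] [ 0.42584727 -0.36123131  0.004     ] [ 0.4572361  -0.34076779  0.016     ] 0.06814579099332571 0.5820313335658859
mid petal yaw 0.5853286269731944
cup bottom yaw 0.5829717192888966
left side yaw 0.584483595763071
origin [ 0.45389231 -0.34277556]
```

```bash
python3 - <<'E'
from h import *
plan((.4572,-.3406,.16),.583-np.pi,None,(0,))
plan((.4572,-.3406,.069),.583-np.pi,None,(0,))
E
```

```text
delta [0.13, -0.09, 2.98] ang [0.01, 0.0, -0.79] rows>=1.4
delta [0.13, -0.1, 6.02] ang [0.01, 0.0, -0.79] rows>=2.9
```

Emit:
carry_out --delta_pos '[[0.13,-0.03,1],[0.13,-0.03,2],[0.13,-0.03,2.5],[0.13,-0.03,2.5],[0.13,-0.03,2.5]]' --angular '[[0.01,0,-0.79],[0.01,0,-0.79],[0.01,0,-0.79],[0.01,0,-0.79],[0.01,0,-0.79]]' --claw '[0.4,0.4,0.4,0.4,0.4]'

```text
clock: 21.85
tcp_pos: [0.4587, -0.3428, 0.1755]
orientation: [3.008, 0.903, 0.001]
wrist_force: [1.0, -0.3, 0.1]
finger_gap: 0.064
```

```bash
python3 - <<'E'
from h import *
w=cam("wrist");save(w["f"],"w13.png",None,1.5)
a=cam("side");save(a["f"],"sd13.png",(230,130,500,340),2.8)
plan((.4576,-.3412,.069),.583-np.pi,None,(0,))
E
```

```text
delta [-0.01, -0.07, 3.56] ang [0.02, -0.01, 0.0] rows>=1.7
```

View pics/w13.png

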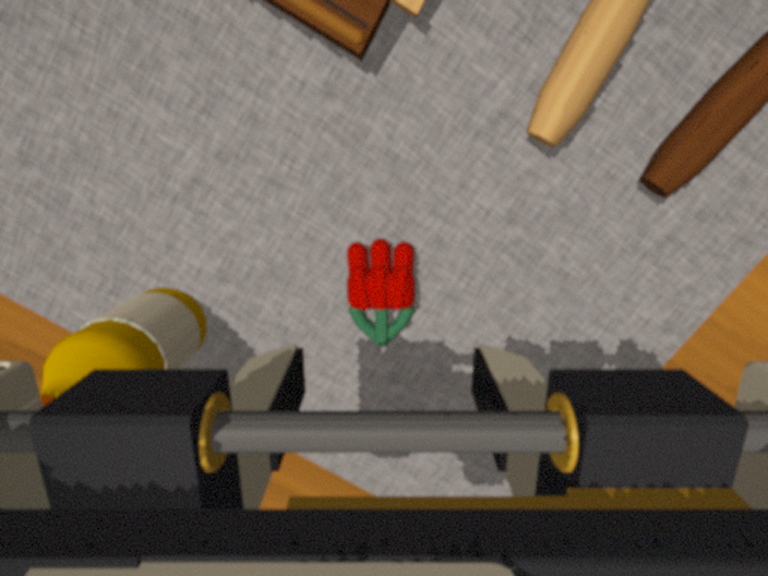

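View pics/sd13.png

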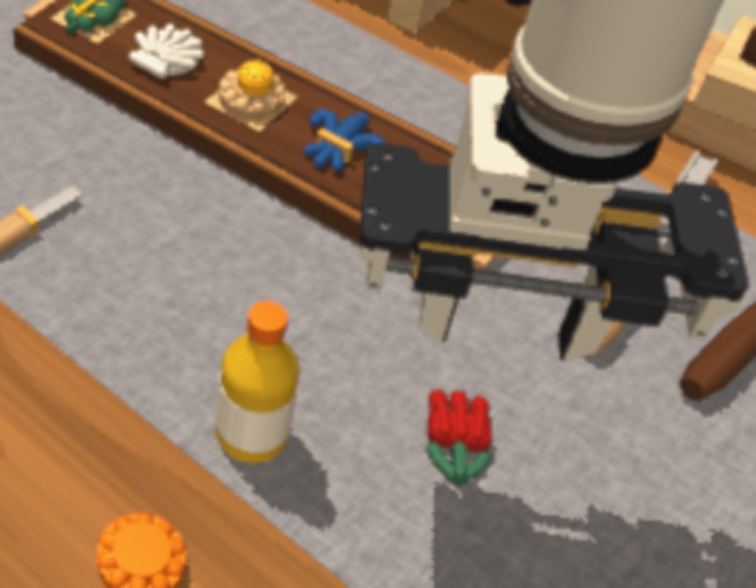

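Emit:
carry_out --delta_pos '[[0,-0.03,0.6],[0,-0.03,1.2],[0,-0.03,1.8],[0,-0.03,2.4],[0,-0.03,3],[0,-0.03,3.4],[0,-0.03,3.56],[0,-0.03,3.56],[0,-0.03,3.56],[0,-0.03,3.56],[0,-0.03,3.56],[0,-0.03,3.56],[0,-0.03,3.56]]' --angular '[[0,0,0],[0,0,0],[0,0,0],[0,0,0],[0,0,0],[0,0,0],[0,0,0],[0,0,0],[0,0,0],[0,0,0],[0,0,0],[0,0,0],[0,0,0]]' --claw '[0.4,0.4,0.4,0.4,0.4,0.4,0.4,0.4,0,-0.2,-1,-1,-1]' --squeeze 15

```text
clock: 23.58
tcp_pos: [0.4587, -0.3422, 0.0693]
orientation: [3.007, 0.903, 0.002]
wrist_force: [-1.4, 1.4, 4.8]
finger_gap: 0.04
```

```bash
python3 - <<'E'
from h import *
print(state()["finger_gap"])
w=cam("wrist");save(w["f"],"w14.png",(60,100,400,350),2.2)
a=cam("side");save(a["f"],"sd14.png",(230,130,500,340),2.8)
E
```

```text
0.0399970472792129
```

View pics/w14.png

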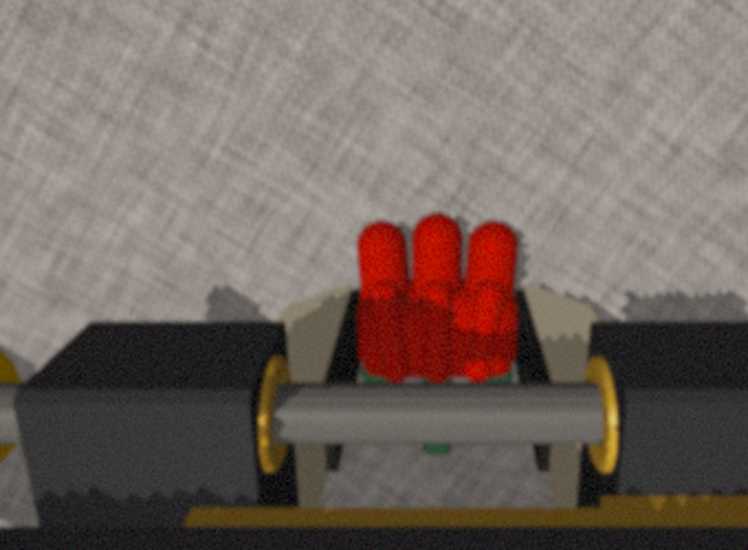

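View pics/sd14.png

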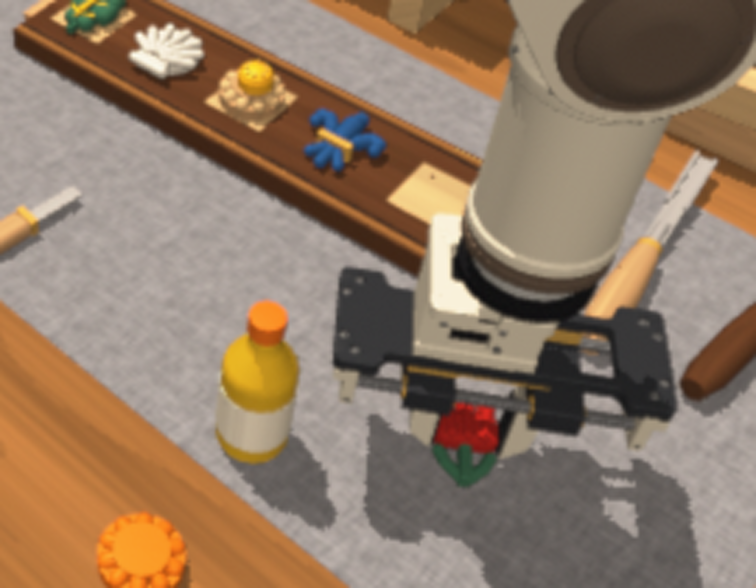

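```bash
python3 - <<'E'
from h import *
w=cam("wrist");s=state();R0=R.from_rotvec(s["orientation"])
for z in (.006,.010,.014): print(R0.inv().apply(onz(w,[(258.6,197.7)],z)[0]-s["tcp_pos"]))
# hover so that camera sees patch
plan((.6125-.035,-.2155,.24),PSI-np.pi,None,(0,))
E
```

```text
[ 0.03075432 -0.00029801  0.06338049]
[ 0.03205221 -0.00030143  0.05938178]
[ 0.03335009 -0.00030484  0.05538307]
delta [5.64, -1.33, -5.69] ang [0.02, -0.01, 4.94] rows>=3.9
```

Emit:
carry_out --delta_pos '[[0,0,-0.8],[0,0,-2],[0,0,-3.8],[0.7,-0.15,-5.4],[2.2,-0.5,-5.69],[3.7,-0.9,-5.69],[5.1,-1.2,-5.69],[5.64,-1.33,-5.69],[5.64,-1.33,-5.69],[5.64,-1.33,-5.69],[5.64,-1.33,-5.69]]' --angular '[[0,0,0],[0,0,0],[0,0,0],[0,0,1],[0,0,2.3],[0,0,3.6],[0,0,4.94],[0,0,4.94],[0,0,4.94],[0,0,4.94],[0,0,4.94]]' --claw '[-1,-1,-1,-1,-1,-1,-1,-1,-1,-1,-1]'

```text
clock: 25.1
tcp_pos: [0.5762, -0.2177, 0.2402]
orientation: [3.138, 0.099, 0.002]
wrist_force: [-0.1, -0.1, -0.2]
finger_gap: 0.0399
```

```bash
python3 - <<'E'
from h import *
s=state();print(s["qpos"].round(2),s["finger_gap"])
w=cam("wrist");save(w["f"],"w15.png",None,1.5)
for x in blobs(w["f"],(12,50,130),(28,150,255),300): print(x[0],x[1],x[2],onz(w,x[0],.022)[0])
u=np.array([np.cos(PSI),np.sin(PSI)]);t=np.array([.6125,-.2155])+.0035*u
plan((*t,.0918),PSI-np.pi,None,(0,))
E
```

```text
[-0.04  0.49  0.47  1.72 -0.26  0.99 -0.98] 0.03989017173685267
[395.6 135.4] 2739 [380  75  31 116] [ 0.63162784 -0.35288811  0.022     ]
[307.9 143. ] 903 [299 113  18  61] [ 0.61840753 -0.26522178  0.022     ]
[258.3 144.3] 3062 [231 117  56  56] [ 0.6138986 -0.2149379  0.022    ]
[ 89.8 143.5] 2053 [ 54 118  67  57] [ 0.60387401 -0.0440407   0.022     ]
[503.6 254.6] 406 [493 241  19  31] [ 0.50628924 -0.50269569  0.022     ]
[100.1 380.3] 463 [ 43 376  97   8] [ 0.29160716 -0.02661732  0.022     ]
delta [1.31, 0.01, 4.95] ang [0.02, -0.02, -0.02] rows>=2.5
```

View pics/w15.png

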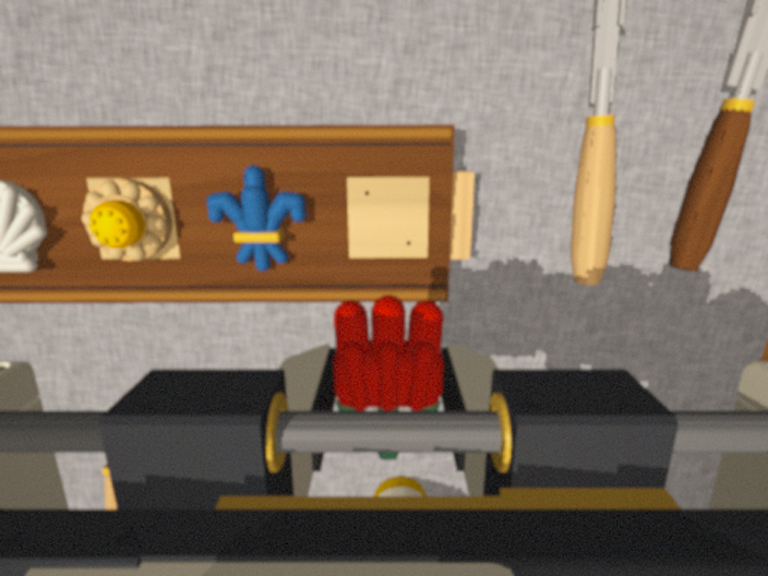

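Emit:
carry_out --delta_pos '[[0.7,0,0],[1.33,0,1],[1.33,0,2.5],[1.33,0,3.6],[1.33,0,4.3],[1.33,0,4.7],[1.33,0,4.95],[1.33,0,4.95],[1.33,0,4.95],[1.33,0,4.95],[1.33,0,4.95],[1.33,0,4.95],[1.33,0,4.95],[1.33,0,4.95],[1.33,0,4.6],[1.33,0,3.6],[1.33,0,2],[1.33,0,0.5],[1.33,0,0.5]]' --angular '[[0.02,-0.02,-0.02],[0.02,-0.02,-0.02],[0.02,-0.02,-0.02],[0.02,-0.02,-0.02],[0.02,-0.02,-0.02],[0.02,-0.02,-0.02],[0.02,-0.02,-0.02],[0.02,-0.02,-0.02],[0.02,-0.02,-0.02],[0.02,-0.02,-0.02],[0.02,-0.02,-0.02],[0.02,-0.02,-0.02],[0.02,-0.02,-0.02],[0.02,-0.02,-0.02],[0.02,-0.02,-0.02],[0.02,-0.02,-0.02],[0.02,-0.02,-0.02],[0.02,-0.02,-0.02],[0.02,-0.02,-0.02]]' --claw '[-1,-1,-1,-1,-1,-1,-1,-1,-1,-1,0.22,0.22,0.22,0.22,0.22,0.22,0.22,0.22,0.22]'

```text
clock: 27.52
tcp_pos: [0.6189, -0.2162, 0.231]
orientation: [3.137, 0.102, 0.013]
wrist_force: [1.2, -0.0, 0.1]
finger_gap: 0.0561
```

```bash
python3 - <<'E'
from h import *
s=state();print(s["tcp_pos"],s["finger_gap"])
w=cam("wrist");save(w["f"],"w16.png",None,1.5)
save(w["f"],"w16b.png",(215,130,305,240),6)
plan((.50,.0,.32),PSI-np.pi,None,(0,))
E
```

```text
[ 0.6188737  -0.21618046  0.23095089] 0.056062919650965895
delta [-3.43, -7.42, -3.08] ang [0.01, -0.04, 0.0] rows>=4.2
```

View pics/w16.png

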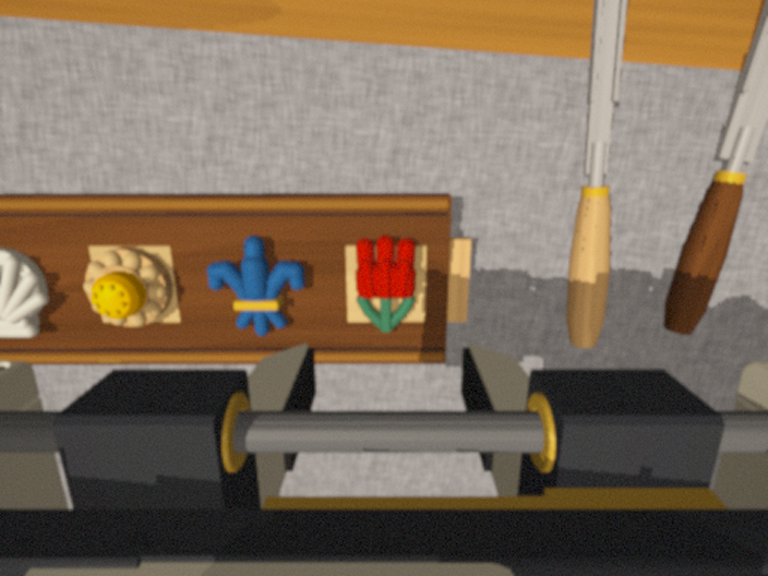

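View pics/w16b.png

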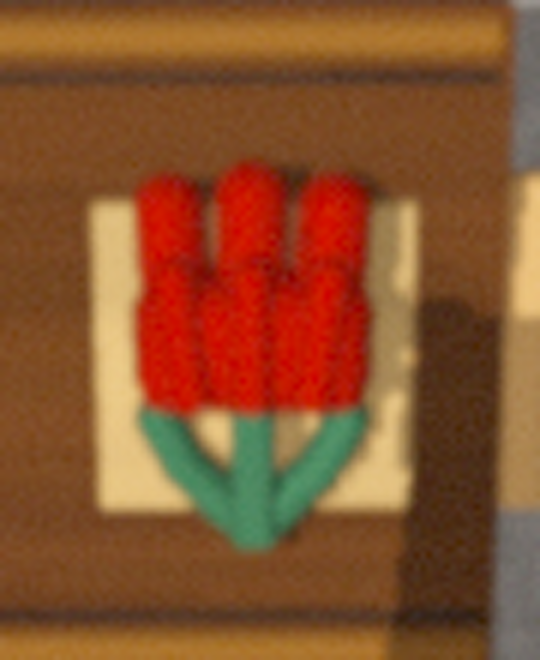

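```bash
python3 - <<'E'
from h import *
plan((.55,-.05,.36),PSI-np.pi,None,(0,))
E
```

```text
delta [-1.87, -5.64, -4.4] ang [0.01, -0.04, 0.0] rows>=3.6
```

Emit:
carry_out --delta_pos '[[0,0,-1.5],[-0.4,-1,-3],[-0.9,-2.5,-4.4],[-1.4,-4,-4.4],[-1.87,-5.64,-4.4],[-1.87,-5.64,-4.4],[-1.87,-5.64,-4.4],[-1.87,-5.64,-4.4],[-1.87,-5.64,-4.4]]' --angular '[[0,0,0],[0,0,0],[0,0,0],[0,0,0],[0,0,0],[0,0,0],[0,0,0],[0,0,0],[0,0,0]]' --claw '[0.3,0.3,0.3,0.3,0.3,0.3,0.3,0.3,0.3]'

```text
clock: 28.7
tcp_pos: [0.55, -0.0515, 0.3596]
orientation: [3.138, 0.099, 0.006]
wrist_force: [-0.2, 0.8, 0.0]
finger_gap: 0.0596
```

```bash
python3 - <<'E'
from h import *
w=cam("wrist");save(w["f"],"w17.png",(40,60,480,270),1.8)
b=cam("side");save(b["f"],"sd17.png",(200,90,450,310),3)
E
```

```text
(no output)
```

View pics/w17.png

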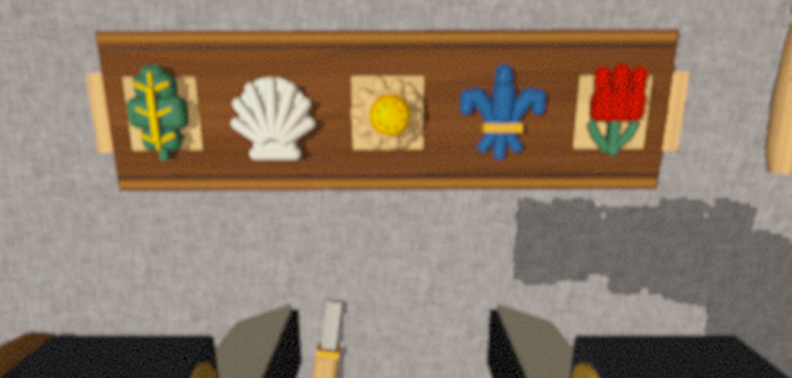

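View pics/sd17.png

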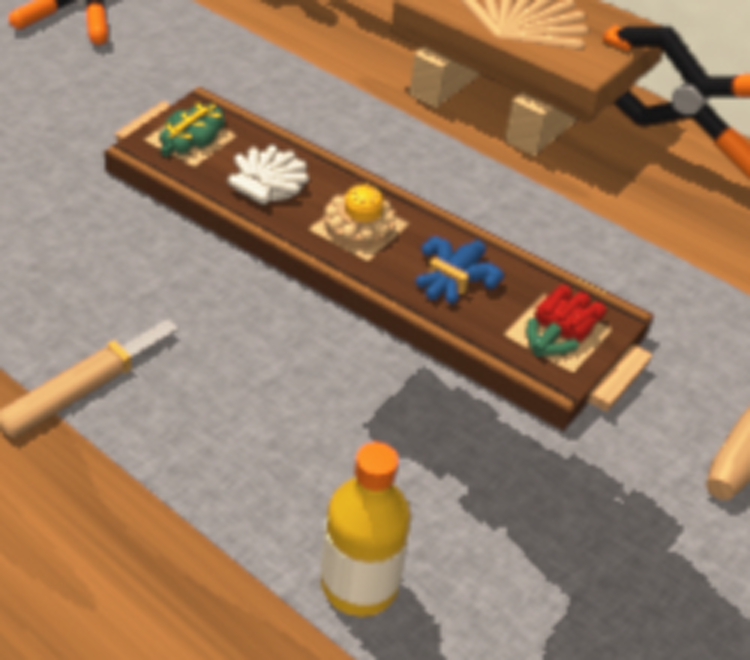

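```bash
python3 -c "
from workcell import job,state
print(job.job_done());print(state()['clock'])"
```

```text
the job is handed in; nothing more can be done
None
the job is handed in; nothing more can be done
```

The job is handed in at about 29 s of the 93 s. All four carvings lie let go on the board: the leaf on the left patch beside the shell, the rosette in the middle with the button on top, and the tulip on the right patch beside the lily. The leaf and tulip are straight, with their tips towards the far edge.

- **Leaf and tulip:** the close wrist pictures after release show both centred on their patches.
- **Rosette and button:** the wrist views put the rosette and button about 1–2 mm from the patch centre. The two fixed cameras also put the rosette about 2 mm off, but in a different direction. I took this to be within the calibration error and left it.
- **Glue bottle:** it is still standing in the last side picture. The closest pass, at the tulip grasp, left roughly 15 mm by my estimate.
- **Leaf in the last overview:** it looks slightly left of its patch there. I put that down to its height seen at an angle, since the view from directly above showed it centred.

The last force reading was about 1 N, and none of the readings I saw passed 5 N. The arm was clear above the board at hand-in. The hand-in reports no verdict.

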